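# Make the high-voltage test cabinet safe, open it with the hook pole and load its flap

### The arm

A 7-joint arm with a two-finger parallel gripper is mounted at the origin on the work surface. World frame = base frame: x ahead of the robot, y to its left, z up, the work surface at z = 0. Lengths are in m, angles in rad, forces in N, time in s.
With the tool pointing down it reaches from about 0.425 to 0.975 m from the base axis. Payload 16.7 kg.
Tool frame: the origin (TCP) lies between the finger pads; the fingertips stand 11 mm ahead of it and the grasp point (between the pads) lies 8 mm behind it (bot.finger_overhang is the distance from the TCP to the fingertips, in m); z points along the fingers, y is the line along which they close (so a half turn about z gives the same grasp; the last joint's range is limited). The gripper opens to 85 mm and grips with 20 to 120 N. Pads are 22 mm wide; open, the fingers measure 114 mm over their backs; the gripper's body (76 mm by 85 mm) begins 54 mm behind the grasp point. The pads swing forward as they close: fully open they stand 13 mm farther back than shut.
Start: joints at [-1.373, 0.426, 0.074, 1.606, -0.034, 1.111, -0.067], TCP at [0.229, 0.635, 0.242] pointing down, gripper open.
Joint ranges: [-2.85, 2.85], [-0.5, 2.14], [-1.23, 1.37], [0.21, 2.46], [-1.02, 4.16], [0.16, 2.05], [-2.73, 2.73]. Speed limits (rad/s): [1.89, 1.89, 2.39, 2.39, 3.01, 3.01, 3.01].

### API

Orientations are given as a unit quaternion [w, x, y, z].
In Python, from station import bot, viewer, workorder gives the robot as it stands. The module is installed in compiled form; this text tells all that it offers.
- The arm moves only by the tool step_arm, never from a script. Its argument "deltas" is a list of rows, each an object of numbers: "tx", "ty", "tz": the shift along the world's x, y, z in mm; "yaw": the turn about the world's z in rad; "fingers": the opening, from 0 (shut) to 1 (fully open). In form: [{"tx": .., "ty": .., "tz": .., "yaw": .., "fingers": ..}, ...]. A call has 1 to 12 rows; each row shifts and turns the commanded pose from where the row before left it; what a row does not reach is not made up. A row lasts 1/10 s, in which the tool goes at most 50 mm and 8.59 degrees, less where a joint would pass 70% of its speed; a pose out of reach is approached as far as the arm can. A call is refused whole if a number of a shift passes 50 or a number of a turn 0.15, either way. A call with a gripper value outside its range is refused whole. The fingers move at their own pace and stop on an object; "grip_force" is the grip in N (left out, the last holds). Time passes only in rows, so rows that do not move let the fingers close. It gives the time, the measured TCP pose, the force, the opening and the grip force at its end, in the units of the state.
- bot.get_obs(): the state, without advancing time (a new reading comes with each control period).
- viewer.capture(name): name is "side" or "top"; returns (picture, depth): 480x640x3 uint8, blue, green, red; 480x640 float32, m along the optical axis (not along the pixel's ray), 0 where there is no reading.
- viewer.calibration(name): a dict with "intrinsics" (3x3 intrinsics, pixels), "R" (3x3) and "t" (3): a world point X has camera coordinates R X + t. Camera axes: x right, y down, z forward; pixel columns grow to the right and rows downward; lengths in m; the calibration is good to about 2 mm. A picture is of the moment at which its call begins. calibration takes no time and is no camera call.
- workorder.close_job(): hands the job in; it is judged then, once.
The state is a dict: "t": time; "joint_pos": joint angles; "dq": joint speeds; "tau": joint torques, N m; "tool_pos": TCP position; "tool_rot": TCP orientation; "contact_force": force on the tool from outside, world axes, zero at the start; "wrist_torque": the same for the moment, N m; "width": opening from 0.0 (shut) to 1.0 (fully open); "gripper_force": force on a finger pad.
Only numpy, scipy, OpenCV 4.12 (cv2) and the standard library are available. Lean on these libraries where they do the work, as an engineer would, in place of code of your own. Each camera call takes 0.05 s, during which the arm holds its last target. There are 200 camera calls.

### The job

First turn the selector knob to the position marked with the round dot (discharged); only then, holding the hook pole that lies on the black mat, hook its pin into the eye and swing the cabinet's flap fully down - the flap must be moved with the pole, never pushed by the gripper or arm. Lay the pole back down on its mat, and stand every tall capacitor from the packed crate upright on the lowered flap, leaving the short ones in the crate and the other things on the bench where they are.

Things in the scene. Friction and masses are not known exactly. Their poses are not given: they have to be found in the camera images.
- selector (a joint): The knob on top of the white selector box (box 110 x 120 x 60 mm high). Value in rad, growing clockwise seen from above. Four click positions (detents) at 0, 0.7, 1.4 and 2.1, with end stops just beyond the outer two: a spring pulls the knob into the nearest one when let go, at most about 0.15 N m. 0, 1.4 and 2.1 are marked on the box by short ticks; the round dot marks 0.7.
- selector_grip (a point): On the knob's axis, half-way up its black grip bar, 87 mm above the table. The bar is 44 mm long, 11 mm thick and 30 mm high (top 101 mm above the table). x axis: along the bar, towards its pointer end (white line); z up.
- flap (a joint): The drop-down flap of the grey cabinet, value in rad: 0 closed (upright), 1.57 fully down (level, on its stop). Its friction hinge (about 0.45 N m) holds it at any angle. Opening it takes about 3 N at the eye.
- flap_panel: The aluminium flap: 280 mm wide, 10 mm thick, 147 mm from hinge to free edge. Origin on the hinge line at mid-width; y axis along the hinge; z axis from the hinge to the free edge (up when closed); x axis out of the inner face, at x = 0 (into the cabinet when closed, up when down). An 8 mm high lip runs along the free edge, on the inner face.
- eye (a point): Centre of the round steel eye at the middle of the flap's free edge, 167 mm out from the hinge along the flap's z, 20 mm outside the inner face (x = -20 mm). Inner diameter 26 mm, wire 5 mm thick. The ring's axis is the flap's y axis (along the hinge), so the eye is entered sideways, along the hinge direction. Turns with the flap.
- tray (a point): Middle of the flap's inner face, 75 mm from the hinge; axes as the flap's. When the flap is down, x points up and this is the surface on which things stand.
- hinge (a point): Middle of the hinge line, fixed on the cabinet, 150 mm above the table. x points into the cabinet (horizontal), y along the hinge, z up: at closed, the flap's axes are these. The cabinet is 300 mm wide, 300 mm high and reaches 200 mm back from the hinge; the eye stands above its top.
- pole_grip (a point): Centre of the hook pole's handle (square, 22 mm wide, 22 mm high) between two square hand guards, 56 mm wide, 86 mm apart inside, on which the pole rests (this point 28 mm above what it lies on). x axis along the pole towards the hook, z up as it lies. Grip here, across the pole; the pole weighs about 0.2 kg and balances within 20 mm of this point.
- pole_pin (a point): Middle of the hook's pin: a 7 mm thick round pin, 36 mm long, at right angles to the rod (10 mm thick) at its end, 162 mm ahead of the handle's centre. It points along the pole's y axis (left of the pole as it lies); this point is 21 mm out from the rod's axis.
- mat_top (a point): Centre of the top of the black rubber mat (300 x 110 x 4 mm) where the pole lies. x axis along its length, y along its width, z up.
- crate_in (a point): Centre of the inner floor (5 mm above the table) of the grey crate: 148 mm square outside, 50 mm high, walls 5 mm. The cans stand in it in three rows of three, touching, 45.5 mm apart along the crate's x and y axes. Tall cans are only at the corners and in the middle; some places may be empty.
- tall0_mid (a point): Centre (half-way up) of a tall capacitor: an upright can, 45 mm diameter, 105 mm high, 0.13 to 0.25 kg. z axis along it, up. None if absent.
- tall1_mid (a point): Centre (half-way up) of a tall capacitor: an upright can, 45 mm diameter, 105 mm high, 0.13 to 0.25 kg. z axis along it, up. None if absent.
- tall2_mid (a point): Centre (half-way up) of a tall capacitor: an upright can, 45 mm diameter, 105 mm high, 0.13 to 0.25 kg. z axis along it, up. None if absent.
- tall3_mid (a point): Centre (half-way up) of a tall capacitor: an upright can, 45 mm diameter, 105 mm high, 0.13 to 0.25 kg. z axis along it, up. None if absent.
- short0_mid (a point): Centre (half-way up) of a short capacitor: 45 mm diameter, 60 mm high. It stays in the crate.
- short1_mid (a point): Centre (half-way up) of a short capacitor: 45 mm diameter, 60 mm high. It stays in the crate.
- short2_mid (a point): Centre (half-way up) of a short capacitor: 45 mm diameter, 60 mm high. It stays in the crate.
- short3_mid (a point): Centre (half-way up) of a short capacitor: 45 mm diameter, 60 mm high. It stays in the crate.
- short4_mid (a point): Centre (half-way up) of a short capacitor: 45 mm diameter, 60 mm high. It stays in the crate.
- spool_mid (a point): Bystander: black spool, 60 mm wide, 46 mm high; this point half-way up.
- flux_bottle_mid (a point): Bystander: squeeze bottle, 56 mm diameter, 150 mm high; this point half-way up.
- tub_mid (a point): Bystander: clear plastic tub, 90 mm wide, 45 mm high; this point half-way up.
- screwdriver_grip (a point): Bystander: screwdriver lying near the robot; this point on its handle.
Not all that is in view belongs to the job. What is shaped like the part that bears crate_in but blue is not meant. Leave any orange look-alike of the part that bears short3_mid alone.

How it is judged:
On the way, in this order (a step that is already met when the one before it is completed fails the run):
1. the selector is turned to the dot (value of joint selector between 0.55 and 0.85 rad), for 0.3 s.
2. the flap is being swung down by the pole (all of step 1 and contact force between pole and flap_panel above 0.2 N and value of joint flap above 0.35 rad), for 0.04 s.
3. the flap is fully down (all of step 1 and value of joint flap above 1.47 rad), for 0.3 s.
At the end, for the whole second after the job is handed in: The selector rests at the dot (0.7 rad within 0.15); the flap is fully down (over 1.47 rad); the pole lies at rest on its mat (handle centre over the mat); every tall capacitor present stands upright (within 7 degrees) at rest on the flap's inner face; all short capacitors stand in the crate (all of step 3 and x of pole_grip in the frame of mat_top between -0.14 and 0.14 m and y of pole_grip in the frame of mat_top between -0.055 and 0.055 m and z of pole_grip in the frame of mat_top between 0.015 and 0.04 m and linear speed of each of pole, tall0, tall1, tall2, tall3 below 0.03 m/s and x of tall0_mid in the frame of tray between 0.044 and 0.062 m and z of tall0_mid in the frame of tray between -0.07 and 0.07 m and y of tall0_mid in the frame of tray between -0.14 and 0.14 m and angle between each of tall0_mid, tall1_mid, tall2_mid, tall3_mid's own z axis and vertical below 0.12 rad and x of tall1_mid in the frame of tray between 0.044 and 0.062 m and z of tall1_mid in the frame of tray between -0.07 and 0.07 m and y of tall1_mid in the frame of tray between -0.14 and 0.14 m and x of tall2_mid in the frame of tray between 0.044 and 0.062 m and z of tall2_mid in the frame of tray between -0.07 and 0.07 m and y of tall2_mid in the frame of tray between -0.14 and 0.14 m and x of tall3_mid in the frame of tray between 0.044 and 0.062 m and z of tall3_mid in the frame of tray between -0.07 and 0.07 m and y of tall3_mid in the frame of tray between -0.14 and 0.14 m and horizontal distance between each of short0_mid, short1_mid, short2_mid, short3_mid, short4_mid and crate_in below 0.095 m and height (world z) of each of short0_mid, short1_mid, short2_mid, short3_mid, short4_mid below 0.06 m); the robot touches nothing.
It fails at once if the gripper or arm pushes on the flap or its eye (contact force between any of the fingers, the arm and flap_panel above 2 N).
It fails at once if a short capacitor is pulled out of the crate (height (world z) of any of short0_mid, short1_mid, short2_mid, short3_mid, short4_mid above 0.09 m).
It fails at once if another thing on the bench is shifted by more than 40 mm (distance of any of spool_mid, flux_bottle_mid, tub_mid, screwdriver_grip from where it was at the start of the episode above 0.04 m).
Of tall0, tall1, tall2, tall3 only 2 to 4 are there at a start; the rules pass over those that are not, and their reading is None.
At some moment in a run one of pole may be knocked a few centimetres aside while the robot is not near it.
It also fails if it takes over 210 s, if anything falls off the work surface, if the arm or the gripper's body presses on something with over 40 N, if the wrist force passes 120 N, or if a joint passes its speed limit or range.

## Working session

There is one attempt and no reset: what is moved stays moved. The work goes in short steps, Python scripts to look and compute and a tool call to move; the robot and the scene stay as the last step left them, time stands still between calls to the robot, and variables do not carry over. Pictures are saved under pics/ and viewed, at most 14 in all, crops included, and the job is handed in when it is done.

Besides the shell and the picture viewer there is one more tool, called after "Call:" by a JSON object that holds its "method" and its "body". step_arm: Moves the arm, as the interface text tells. Its arguments: {"type":"object","properties":{"deltas":{"type":"array"},"grip_force":{"type":"number"}},"required":["deltas"]}

```bash
mkdir -p pics; cat > h.py <<'E'
import numpy as np,cv2
from station import bot,viewer,workorder
def cap(n,save=None):
    p,d=viewer.capture(n)
    if save: cv2.imwrite('pics/'+save,p); np.save('pics/'+save+'.npy',d)
    return p,d
def pt(n,u,v,d):
    c=viewer.calibration(n);K=np.array(c['intrinsics']);R=np.array(c['R']);t=np.array(c['t'])
    return R.T@(np.linalg.inv(K)@np.array([u,v,1.])*d-t)
def cloud(n,d):
    c=viewer.calibration(n);K=np.array(c['intrinsics']);R=np.array(c['R']);t=np.array(c['t'])
    v,u=np.mgrid[:480,:640]
    P=np.stack([(u-K[0,2])/K[0,0]*d,(v-K[1,2])/K[1,1]*d,d],-1)-t
    return P@R
def proj(n,X):
    c=viewer.calibration(n);q=np.array(c['intrinsics'])@(np.array(c['R'])@np.array(X)+c['t']);return q[:2]/q[2]
E
python3 - <<'E'
from h import *
cap('top','t0.png');cap('side','s0.png');o=bot.get_obs();print(o)
for n in('top','side'):
    c=viewer.calibration(n);print(c, -np.array(c['R']).T@c['t'])
E
```

```text
{'t': 0.1, 'joint_pos': array([-1.37351125,  0.42668643,  0.07384448,  1.6065477 , -0.03408948,
        1.11082503, -0.06710017]), 'dq': array([ 0.00118224, -0.00139414, -0.00024853, -0.00183091,  0.00075242,
        0.00229046, -0.00010518]), 'tau': array([ 8.08347249e-03, -9.51531601e+01,  3.77132088e+00, -4.64395559e+01,
        1.95895362e-02,  6.52145551e-03, -5.07642073e-05]), 'tool_pos': array([0.22931382, 0.63446345, 0.24166698]), 'tool_rot': array([-5.85506495e-05,  1.72534578e-01,  9.85003277e-01, -6.00917742e-04]), 'contact_force': array([0.24052064, 0.58958267, 0.88103899]), 'wrist_torque': array([-0.0223944 ,  0.0074344 ,  0.03773059]), 'gripper_force': 0.0, 'width': 0.9998765512282962}
{'intrinsics': array([[445.16823412,   0.        , 319.98036158],
       [  0.        , 445.16823412, 239.62150969],
       [  0.        ,   0.        ,   1.        ]]), 'R': array([[-0.02636309, -0.999319  , -0.02581714],
       [-0.99498595,  0.02872378, -0.09580135],
       [ 0.09647767,  0.02316207, -0.99506561]]), 't': array([0.11938655, 0.59311866, 1.36572516])} [0.46153015 0.07063561 1.41888993]
{'intrinsics': array([[517.84273528,   0.        , 320.7023448 ],
       [  0.        , 517.84273528, 238.62106121],
       [  0.        ,   0.        ,   1.        ]]), 'R': array([[ 0.81205974, -0.58352346,  0.00770387],
       [-0.40921965, -0.57880239, -0.70535599],
       [ 0.41605078,  0.56963862, -0.70881139]]), 't': array([-0.40612347,  0.39553287,  1.10560658])} [ 0.03166786 -0.63784341  1.06578674]
```

View pics/t0.png

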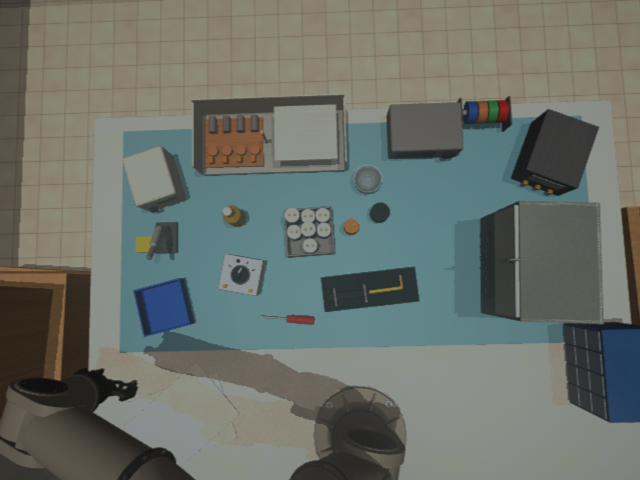

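View pics/s0.png

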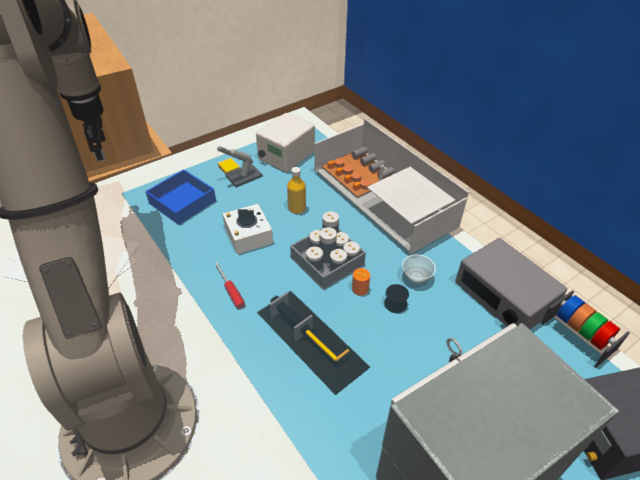

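The top view shows the knob at (240,273), crate at (310,232), mat and pole at (370,289), and the cabinet at (545,262) with its flap on the left edge (x≈515). I'll enlarge these.

```bash
python3 - <<'E'
from h import *
t=cv2.imread('pics/t0.png');s=cv2.imread('pics/s0.png')
def crop(im,u,v,w,h): return cv2.resize(im[v:v+h,u:u+w],(400,300),interpolation=cv2.INTER_CUBIC)
a=np.vstack([np.hstack([crop(t,210,243,64,48),crop(t,278,200,64,48)]),np.hstack([crop(t,316,250,108,81),crop(s,380,310,120,90)])])
cv2.imwrite('pics/c0.png',a)
d=np.load('pics/t0.png.npy');C=cloud('top',d)
# height map points
for n,(u0,v0,u1,v1,z0,z1) in dict(knob=(225,255,255,290,.085,.12),box=(215,250,270,300,.05,.07),mat=(316,262,424,315,.001,.012),pole=(316,262,424,315,.03,.06),crate=(280,200,340,260,.045,.055),short=(280,200,340,260,.06,.075),tall=(280,200,340,260,.1,.12),cab=(475,195,605,325,.29,.31),eye=(430,195,530,325,.3,.36)).items():
    P=C[v0:v1,u0:u1].reshape(-1,3);m=(P[:,2]>z0)&(P[:,2]<z1);P=P[m]
    if len(P)<5: print(n,len(P));continue
    r=cv2.minAreaRect((P[:,:2]*1000).astype(np.float32));print(n,len(P),P.mean(0).round(3),r,np.median(P[:,2]).round(4))
ts=C[200:260,280:340]; m=((ts[...,2]>.09)).astype(np.uint8)
for z0,z1 in((.09,.13),(.055,.08)):
    m=((ts[...,2]>z0)&(ts[...,2]<z1)).astype(np.uint8)
    k,l,st,ce=cv2.connectedComponentsWithStats(m)
    for i in range(1,k):
        if st[i,4]>20: P=ts[l==i];print(z0,st[i],P.mean(0).round(3),((P.min(0)+P.max(0))/2).round(3))
E
```

```text
knob 68 [0.494 0.35  0.099] ((494.49945068359375, 350.8242492675781), (11.809712409973145, 42.95231246948242), 58.85810852050781) 0.0997
box 1245 [0.494 0.349 0.06 ] ((494.15216064453125, 351.3565979003906), (120.81977081298828, 110.13282775878906), 78.56716918945312) 0.0601
mat 3741 [ 0.441 -0.054  0.005] ((441.2747497558594, -49.00962829589844), (338.9181823730469, 163.67007446289062), 88.42416381835938) 0.0043
pole 449 [ 0.429 -0.014  0.042] ((433.0283203125, -29.490554809570312), (54.191490173339844, 236.09327697753906), 9.67195987701416) 0.0419
crate 294 [0.613 0.134 0.05 ] ((622.8876342773438, 138.20584106445312), (148.19859313964844, 147.29176330566406), 2.385215997695923) 0.0502
short 804 [0.631 0.13  0.066] ((635.4913330078125, 128.67396545410156), (111.98641967773438, 139.224365234375), 47.31476593017578) 0.0654
tall 355 [0.644 0.162 0.11 ] ((644.5948486328125, 162.005859375), (108.44916534423828, 44.06888198852539), 47.306884765625) 0.11
cab 10541 [ 0.498 -0.489  0.301] ((500.20648193359375, -483.614501953125), (229.56187438964844, 301.03607177734375), 87.32762145996094) 0.301
eye 1029 [ 0.505 -0.406  0.303] ((505.37225341796875, -389.9886474609375), (62.538917541503906, 298.73175048828125), 85.92537689208984) 0.3018
0.09 [  4   8  16  15 187] [0.665 0.185 0.109] [0.665 0.185 0.103]
0.09 [ 20  21  16  16 188] [0.621 0.138 0.109] [0.623 0.138 0.104]
0.055 [  6   8  46  45 861] [0.632 0.13  0.065] [0.623 0.136 0.067]
```

View pics/c0.png

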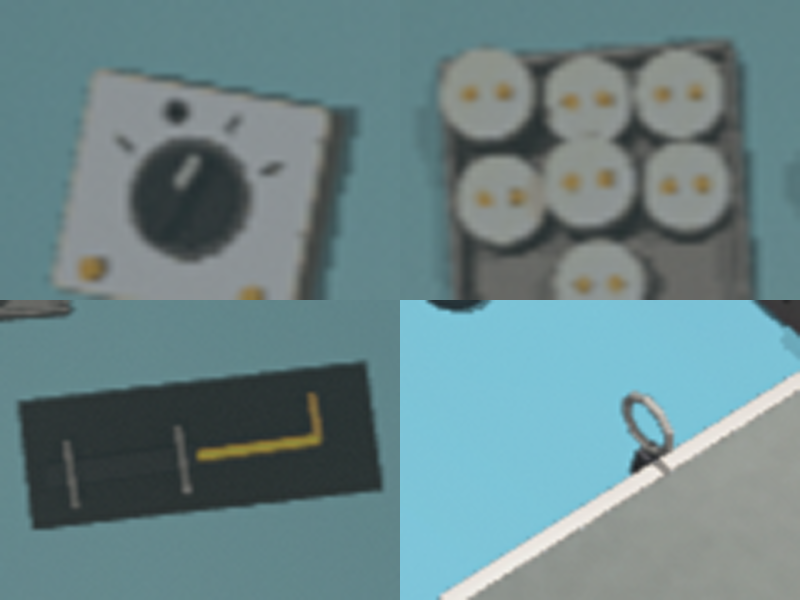

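Read off: knob pointer at about 31° clockwise from +x, which is the tick right of the dot (1.4). The dot is therefore +0.7 rad of yaw away. There are two tall cans, at (0.665,0.185) and (0.621,0.138). Next I measure the eye, flap and pole, and then move.

```bash
python3 - <<'E'
from h import *
for n,f in(('top','t0'),('side','s0')):
    C=cloud(n,np.load(f'pics/{f}.png.npy')); im=cv2.imread(f'pics/{f}.png').astype(int)
    P=C.reshape(-1,3)
    m=(P[:,2]>.307)&(P[:,2]<.36)&(P[:,1]<-.3)&(P[:,1]>-.42)&(P[:,0]>.3)&(P[:,0]<.66)
    Q=P[m];print(n,'eye',len(Q),Q.mean(0).round(4) if len(Q) else '',Q.min(0) if len(Q) else '',Q.max(0) if len(Q) else '')
    # cabinet top corners
    m=(abs(P[:,2]-.3)<.006)&(P[:,1]<-.3)&(P[:,0]>.3)&(P[:,0]<.68)
    Q=(P[m][:,:2]*1000).astype(np.float32)
    # front edge: max y per x bin
    xs=np.arange(370,640,15);e=[(x,Q[abs(Q[:,0]-x)<8][:,1].max()) for x in xs if (abs(Q[:,0]-x)<8).any()]
    print(np.polyfit(*np.array(e).T,1),np.round(e,0).tolist()); print(cv2.boxPoints(cv2.minAreaRect(Q)).round(0).tolist())
    # yellow
    b,g,r=im[...,0],im[...,1],im[...,2]
    y=(r>120)&(g>80)&(b<90)&(C[...,1]<0.05)&(C[...,0]<.55)&(C[...,0]>.36)&(C[...,1]>-.25)
    Q=C[y];print('yellow',len(Q));
    if len(Q)>10: print(Q.mean(0).round(3),np.median(Q[:,2]));print(cv2.boxPoints(cv2.minAreaRect((Q[:,:2]*1000).astype(np.float32))).round(0).tolist())
    # guards top
    m=(abs(P[:,2]-.058)<.006)&(P[:,0]>.33)&(P[:,0]<.52)&(P[:,1]>-.2)&(P[:,1]<.12);Q=P[m];print('guards',len(Q),Q.mean(0).round(3),cv2.boxPoints(cv2.minAreaRect((Q[:,:2]*1000).astype(np.float32))).round(0).tolist())
    m=(abs(P[:,2]-.043)<.004)&(P[:,0]>.33)&(P[:,0]<.52)&(P[:,1]>-.03)&(P[:,1]<.075);Q=P[m];print('handle',len(Q),Q.mean(0).round(3),cv2.boxPoints(cv2.minAreaRect((Q[:,:2]*1000).astype(np.float32))).round(0).tolist())
E
```

```text
top eye 40 [ 0.5016 -0.3744  0.3265] [ 0.43342849 -0.40606114  0.30738618] [ 0.50959114 -0.3585992   0.33695476]
[-5.45159423e-02 -3.56832576e+02] [[370.0, -378.0], [385.0, -378.0], [400.0, -379.0], [415.0, -381.0], [430.0, -381.0], [445.0, -381.0], [460.0, -381.0], [475.0, -385.0], [490.0, -385.0], [505.0, -372.0], [520.0, -386.0], [535.0, -386.0], [550.0, -387.0], [565.0, -389.0], [580.0, -389.0], [595.0, -391.0], [610.0, -391.0], [625.0, -391.0]]
[[345.0, -591.0], [645.0, -605.0], [656.0, -379.0], [355.0, -365.0]]
yellow 88
[ 0.438 -0.098  0.037] 0.036556390637222484
[[404.0, -57.0], [443.0, -153.0], [473.0, -141.0], [433.0, -45.0]]
guards 63 [0.425 0.02  0.06 ] [[393.0, 64.0], [404.0, -33.0], [455.0, -28.0], [444.0, 69.0]]
handle 184 [0.424 0.022 0.043] [[407.0, 74.0], [418.0, -26.0], [448.0, -23.0], [436.0, 77.0]]
side eye 102 [ 0.5038 -0.3768  0.323 ] [ 0.50093271 -0.39311124  0.3071591 ] [ 0.50813919 -0.35837597  0.33445218]
[-5.39253773e-02 -3.57186268e+02] [[370.0, -379.0], [385.0, -379.0], [400.0, -380.0], [415.0, -381.0], [430.0, -382.0], [445.0, -383.0], [460.0, -383.0], [475.0, -384.0], [490.0, -382.0], [505.0, -362.0], [520.0, -387.0], [535.0, -388.0], [550.0, -388.0], [565.0, -389.0], [580.0, -390.0], [595.0, -391.0], [610.0, -392.0], [625.0, -393.0]]
[[342.0, -587.0], [645.0, -604.0], [658.0, -371.0], [355.0, -354.0]]
yellow 230
[ 0.44  -0.102  0.032] 0.0344203625705183
[[399.0, -45.0], [440.0, -156.0], [489.0, -137.0], [448.0, -27.0]]
guards 141 [0.422 0.021 0.057] [[388.0, 66.0], [401.0, -35.0], [456.0, -28.0], [444.0, 72.0]]
handle 266 [0.422 0.024 0.043] [[389.0, 62.0], [402.0, -35.0], [456.0, -27.0], [442.0, 70.0]]
```

Call:
{"method": "step_arm", "body": {"deltas": [{"tx":40,"ty":-43,"yaw":-0.1,"fingers":1},{"tx":40,"ty":-43,"yaw":-0.095},{"tx":40,"ty":-43},{"tx":40,"ty":-43},{"tx":40,"ty":-43},{"tx":40,"ty":-43},{"tx":25,"ty":-26},{"tz":-40},{},{}]}}

```text
schema error: expected keys tx, ty, tz, yaw, fingers
```

Call:
{"method": "step_arm", "body": {"deltas": [{"tx":40,"ty":-43,"tz":0,"yaw":-0.1,"fingers":1},{"tx":40,"ty":-43,"tz":0,"yaw":-0.095,"fingers":1},{"tx":40,"ty":-43,"tz":0,"yaw":0,"fingers":1},{"tx":40,"ty":-43,"tz":0,"yaw":0,"fingers":1},{"tx":40,"ty":-43,"tz":0,"yaw":0,"fingers":1},{"tx":40,"ty":-43,"tz":0,"yaw":0,"fingers":1},{"tx":25,"ty":-26,"tz":0,"yaw":0,"fingers":1},{"tx":0,"ty":0,"tz":-40,"yaw":0,"fingers":1},{"tx":0,"ty":0,"tz":0,"yaw":0,"fingers":1},{"tx":0,"ty":0,"tz":0,"yaw":0,"fingers":1}]}}

```text
t: 1.1
tool_pos: [0.458, 0.3894, 0.2022]
tool_rot: [-0.001, 0.267, 0.964, -0.001]
contact_force: [0.6, 0.2, 0.1]
width: 1.0
gripper_force: 0.0
```

```bash
cat > o.py <<'E'
from h import *
o=bot.get_obs();q=o['tool_rot'];w,x,y,z=q
print('t',round(o['t'],2),'p',(o['tool_pos']*1000).round(1),'fingerline deg',np.degrees(np.arctan2(1-2*(x*x+z*z),2*(x*y-w*z))).round(1),'F',o['contact_force'].round(1),'w',round(o['width'],3),'gf',round(o['gripper_force'],1),'j',o['joint_pos'].round(2))
E
python3 o.py
```

```text
t 1.1 p [458.  389.4 202.2] fingerline deg 59.0 F [0.6 0.2 0.1] w 1.0 gf 0.0 j [-0.99  0.35  0.22  1.83 -0.09  0.98  0.3 ]
```

Call:
{"method": "step_arm", "body": {"deltas": [{"tx":18,"ty":-19,"tz":0,"yaw":0,"fingers":1},{"tx":18,"ty":-20,"tz":0,"yaw":0,"fingers":1},{"tx":0,"ty":0,"tz":-30,"yaw":0,"fingers":1},{"tx":0,"ty":0,"tz":-30,"yaw":0,"fingers":0.6},{"tx":0,"ty":0,"tz":-20,"yaw":0,"fingers":0.6},{"tx":0,"ty":0,"tz":0,"yaw":0,"fingers":0.6},{"tx":0,"ty":0,"tz":0,"yaw":0,"fingers":0.6}]}}

```text
t: 1.8
tool_pos: [0.4948, 0.3513, 0.1237]
tool_rot: [0.0, 0.267, 0.964, 0.0]
contact_force: [-0.0, 0.3, 0.2]
width: 0.601
gripper_force: 0.0
```

```bash
python3 o.py
```

```text
t 1.8 p [494.8 351.3 123.7] fingerline deg 59.0 F [-0.   0.3  0.2] w 0.601 gf 0.0 j [-0.89  0.45  0.22  1.88 -0.13  0.83  0.42]
```

Positioned over the knob. I'll descend 38 mm and close.

Call:
{"method": "step_arm", "body": {"deltas": [{"tx":0,"ty":0,"tz":-20,"yaw":0,"fingers":0.6},{"tx":0,"ty":0,"tz":-18,"yaw":0,"fingers":0.6},{"tx":0,"ty":0,"tz":0,"yaw":0,"fingers":0},{"tx":0,"ty":0,"tz":0,"yaw":0,"fingers":0},{"tx":0,"ty":0,"tz":0,"yaw":0,"fingers":0},{"tx":0,"ty":0,"tz":0,"yaw":0,"fingers":0},{"tx":0,"ty":0,"tz":0,"yaw":0,"fingers":0}], "grip_force": 30}}

```text
t: 2.5
tool_pos: [0.4954, 0.3507, 0.0862]
tool_rot: [0.0, 0.268, 0.964, 0.001]
contact_force: [-1.4, -1.1, 7.4]
width: 0.121
gripper_force: 31.9
```

```bash
python3 o.py
```

```text
t 2.5 p [495.4 350.7  86.2] fingerline deg 58.9 F [-1.4 -1.1  7.4] w 0.121 gf 31.9 j [-0.88  0.5   0.21  1.9  -0.14  0.75  0.43]
```

Call:
{"method": "step_arm", "body": {"deltas": [{"tx":0,"ty":0,"tz":0,"yaw":0.14,"fingers":0},{"tx":0,"ty":0,"tz":0,"yaw":0.14,"fingers":0},{"tx":0,"ty":0,"tz":0,"yaw":0.14,"fingers":0},{"tx":0,"ty":0,"tz":0,"yaw":0.14,"fingers":0},{"tx":0,"ty":0,"tz":0,"yaw":0.14,"fingers":0},{"tx":0,"ty":0,"tz":0,"yaw":0,"fingers":0},{"tx":0,"ty":0,"tz":0,"yaw":0,"fingers":0}]}}

```text
t: 3.2
tool_pos: [0.4955, 0.3517, 0.0862]
tool_rot: [0.001, -0.079, 0.997, 0.001]
contact_force: [-0.6, 5.3, 3.2]
width: 0.117
gripper_force: 31.4
```

```bash
python3 o.py
```

```text
t 3.2 p [495.5 351.7  86.2] fingerline deg 99.1 F [-0.6  5.3  3.2] w 0.117 gf 31.4 j [-0.74  0.49  0.03  1.89 -0.02  0.76  1.02]
```

Call:
{"method": "step_arm", "body": {"deltas": [{"tx":0,"ty":0,"tz":0,"yaw":0,"fingers":0.6},{"tx":0,"ty":0,"tz":0,"yaw":0,"fingers":0.6},{"tx":0,"ty":0,"tz":0,"yaw":0,"fingers":0.6},{"tx":0,"ty":0,"tz":40,"yaw":0,"fingers":0.6},{"tx":0,"ty":0,"tz":40,"yaw":0,"fingers":0.6},{"tx":0,"ty":0,"tz":40,"yaw":0,"fingers":1},{"tx":0,"ty":-40,"tz":0,"yaw":0,"fingers":1},{"tx":0,"ty":-40,"tz":0,"yaw":-0.14,"fingers":1},{"tx":0,"ty":-40,"tz":0,"yaw":-0.14,"fingers":1}]}}

```text
t: 4.1
tool_pos: [0.4946, 0.2286, 0.2047]
tool_rot: [0.0, 0.064, 0.998, 0.0]
contact_force: [0.4, -1.1, -0.3]
width: 0.999
gripper_force: 0.0
```

```bash
python3 - <<'E'
import o
from h import *
p,d=cap('top','t1.png')
a=cv2.resize(p[243:315,210:318],(648,432),interpolation=cv2.INTER_CUBIC);cv2.imwrite('pics/c1.png',a)
E
```

```text
t 4.1 p [494.6 228.6 204.7] fingerline deg 82.7 F [ 0.4 -1.1 -0.3] w 0.999 gf 0.0 j [-0.66  0.25  0.13  1.94 -0.04  0.95  0.93]
```

View pics/c1.png

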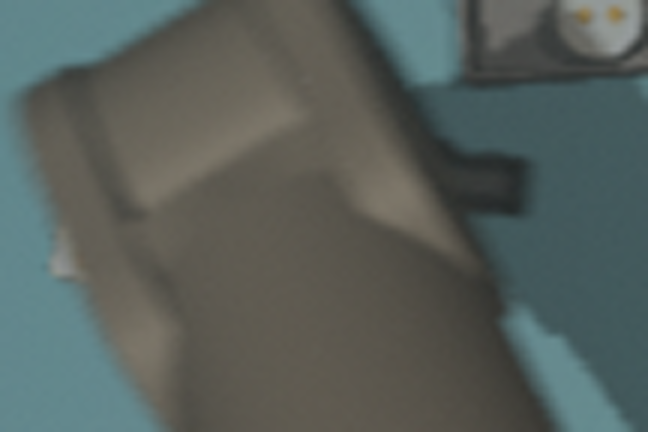

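The arm hides the knob here. I'll move on towards the pole and look again.

Call:
{"method": "step_arm", "body": {"deltas": [{"tx":-3,"ty":-20,"tz":0,"yaw":-0.133,"fingers":1},{"tx":-7,"ty":-20,"tz":0,"yaw":-0.133,"fingers":1},{"tx":-7,"ty":-20,"tz":0,"yaw":-0.133,"fingers":1},{"tx":-7,"ty":-20,"tz":0,"yaw":-0.133,"fingers":1},{"tx":-7,"ty":-20,"tz":0,"yaw":-0.133,"fingers":1},{"tx":-7,"ty":-20,"tz":0,"yaw":-0.133,"fingers":1},{"tx":-7,"ty":-20,"tz":0,"yaw":-0.133,"fingers":1},{"tx":-7,"ty":-20,"tz":0,"yaw":-0.133,"fingers":1},{"tx":-7,"ty":-20,"tz":0,"yaw":-0.133,"fingers":1},{"tx":-7,"ty":-19,"tz":0,"yaw":-0.133,"fingers":1}]}}

```text
t: 5.15
tool_pos: [0.4283, 0.0302, 0.2044]
tool_rot: [-0.0, 0.666, 0.746, -0.0]
contact_force: [-0.3, -0.6, -0.4]
width: 0.998
gripper_force: 0.0
```

```bash
python3 - <<'E'
import o
from h import *
p,d=cap('top','t2.png');s,_=cap('side','s2.png')
r=lambda im,u,v,w,h:cv2.resize(im[v:v+h,u:u+w],(400,300),interpolation=cv2.INTER_CUBIC)
cv2.imwrite('pics/c2.png',np.vstack([np.hstack([r(p,210,243,64,48),r(p,300,250,132,99)]),np.hstack([r(s,215,200,64,48),r(s,250,270,132,99)])]))
E
```

```text
t 5.15 p [428.3  30.2 204.4] fingerline deg 6.5 F [-0.3 -0.6 -0.4] w 0.998 gf 0.0 j [-0.59  0.05  0.39  2.19 -0.03  0.9  -0.07]
```

View pics/c2.png

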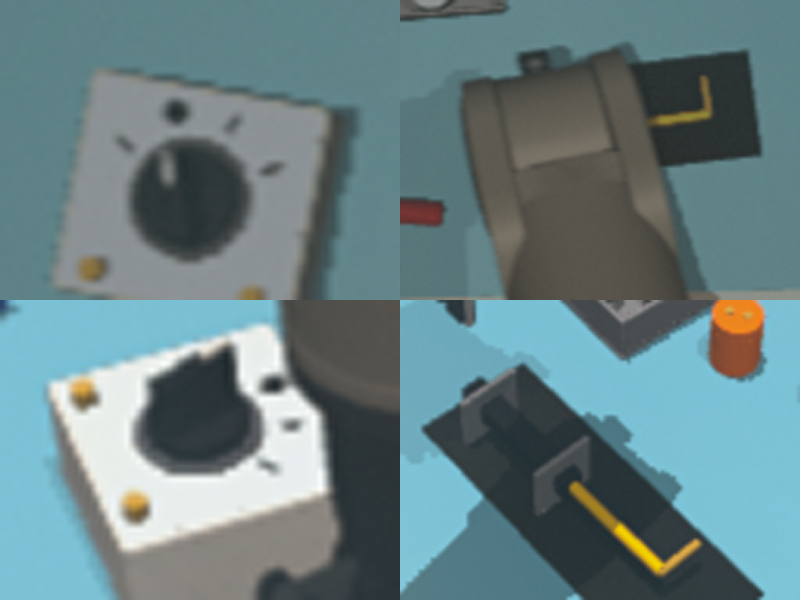

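The knob now points at the dot, and the pole hasn't moved. Descending on the handle.

Call:
{"method": "step_arm", "body": {"deltas": [{"tx":-4,"ty":-10,"tz":-25,"yaw":0,"fingers":1},{"tx":0,"ty":0,"tz":-30,"yaw":0,"fingers":1},{"tx":0,"ty":0,"tz":-30,"yaw":0,"fingers":1},{"tx":0,"ty":0,"tz":-30,"yaw":0,"fingers":1},{"tx":0,"ty":0,"tz":-25,"yaw":0,"fingers":1},{"tx":0,"ty":0,"tz":-20,"yaw":0,"fingers":1},{"tx":0,"ty":0,"tz":0,"yaw":0,"fingers":1},{"tx":0,"ty":0,"tz":0,"yaw":0,"fingers":1}]}}

```text
t: 6.05
tool_pos: [0.4248, 0.0212, 0.0445]
tool_rot: [-0.0, 0.663, 0.748, -0.0]
contact_force: [0.4, 0.0, 0.2]
width: 0.999
gripper_force: 0.0
```

```bash
python3 o.py
```

```text
t 6.05 p [424.8  21.2  44.5] fingerline deg 6.9 F [0.4 0.  0.2] w 0.999 gf 0.0 j [-0.48  0.36  0.33  2.32 -0.24  0.5   0.16]
```

Call:
{"method": "step_arm", "body": {"deltas": [{"tx":0,"ty":0,"tz":-20,"yaw":0,"fingers":1},{"tx":0,"ty":0,"tz":0,"yaw":0,"fingers":0},{"tx":0,"ty":0,"tz":0,"yaw":0,"fingers":0},{"tx":0,"ty":0,"tz":0,"yaw":0,"fingers":0},{"tx":0,"ty":0,"tz":0,"yaw":0,"fingers":0},{"tx":0,"ty":0,"tz":0,"yaw":0,"fingers":0},{"tx":0,"ty":0,"tz":0,"yaw":0,"fingers":0}], "grip_force": 110}}

```text
t: 6.75
tool_pos: [0.4252, 0.0213, 0.0252]
tool_rot: [0.0, 0.664, 0.748, 0.001]
contact_force: [-4.7, -0.1, 23.5]
width: 0.238
gripper_force: 106.8
```

```bash
python3 o.py
```

```text
t 6.75 p [425.2  21.3  25.2] fingerline deg 6.8 F [-4.7 -0.1 23.5] w 0.238 gf 106.8 j [-0.46  0.4   0.3   2.33 -0.27  0.45  0.18]
```

Call:
{"method": "step_arm", "body": {"deltas": [{"tx":0,"ty":0,"tz":20,"yaw":0,"fingers":0},{"tx":0,"ty":0,"tz":30,"yaw":0,"fingers":0},{"tx":0,"ty":0,"tz":35,"yaw":0,"fingers":0},{"tx":0,"ty":0,"tz":35,"yaw":0,"fingers":0},{"tx":0,"ty":0,"tz":35,"yaw":0,"fingers":0},{"tx":0,"ty":0,"tz":35,"yaw":0,"fingers":0},{"tx":0,"ty":-20,"tz":35,"yaw":-0.043,"fingers":0},{"tx":0,"ty":-30,"tz":30,"yaw":-0.043,"fingers":0},{"tx":0,"ty":-30,"tz":30,"yaw":-0.043,"fingers":0},{"tx":5,"ty":-30,"tz":0,"yaw":-0.044,"fingers":0},{"tx":5,"ty":-30,"tz":0,"yaw":0,"fingers":0},{"tx":0,"ty":0,"tz":0,"yaw":0,"fingers":0}]}}

```text
t: 7.95
tool_pos: [0.4344, -0.1224, 0.3098]
tool_rot: [0.0, 0.728, 0.686, 0.0]
contact_force: [0.3, 0.2, -1.1]
width: 0.237
gripper_force: 108.3
```

```bash
python3 o.py
```

```text
t 7.95 p [ 434.4 -122.4  309.8] fingerline deg -3.4 F [ 0.3  0.2 -1.1] w 0.237 gf 108.3 j [-0.48 -0.05  0.6   2.02  0.03  1.16  0.05]
```

Call:
{"method": "step_arm", "body": {"deltas": [{"tx":4,"ty":-23,"tz":0,"yaw":0,"fingers":0},{"tx":4,"ty":-23,"tz":0,"yaw":0,"fingers":0},{"tx":4,"ty":-22,"tz":0,"yaw":0,"fingers":0},{"tx":0,"ty":0,"tz":0,"yaw":0,"fingers":0},{"tx":0,"ty":0,"tz":0,"yaw":0,"fingers":0}]}}

```text
t: 8.45
tool_pos: [0.4464, -0.1868, 0.3092]
tool_rot: [-0.0, 0.726, 0.687, -0.0]
contact_force: [0.1, 0.1, -2.3]
width: 0.234
gripper_force: 108.3
```

```bash
cat > hook.py <<'E'
import o,sys
from h import *
k=sys.argv[1]
X=[]
for n in('top','side'):
    p,d=cap(n,f'{n}{k}.png');C=cloud(n,d);im=p.astype(int);b,g,r=im[...,0],im[...,1],im[...,2]
    T=o.o['tool_pos']
    y=(r>100)&(g>70)&(b<.6*g)&(np.linalg.norm(C-T,axis=-1)<.24)&(C[...,1]<T[1]-.05)&(C[...,2]>.09)
    Q=C[y];print(n,len(Q))
    if len(Q)<8: continue
    rod=Q[Q[:,1]>Q[:,1].min()+.02];pin=Q[Q[:,1]<Q[:,1].min()+.012]
    print('rod z fit',np.polyfit(rod[:,1],rod[:,2],1).round(3),'x fit',np.polyfit(rod[:,1],rod[:,0],1).round(3),'mean',rod.mean(0).round(4));print('pin mean',pin.mean(0).round(4),pin.min(0).round(4),pin.max(0).round(4))
    u,v=proj(n,T+[0.02,-.16,.007]).astype(int);X.append(cv2.resize(p[v-36:v+36,u-48:u+48],(400,300),interpolation=cv2.INTER_CUBIC))
cv2.imwrite(f'pics/hk{k}.png',np.hstack(X))
E
python3 hook.py 3
```

```text
t 8.45 p [ 446.4 -186.8  309.2] fingerline deg -3.1 F [ 0.1  0.1 -2.3] w 0.234 gf 108.3 j [-0.41  0.03  0.7   1.97 -0.02  1.15  0.24]
top 0
side 325
rod z fit [0.001 0.319] x fit [0.062 0.455] mean [ 0.4369 -0.2937  0.3186]
pin mean [ 0.4474 -0.3512  0.318 ] [ 0.4297 -0.3552  0.3131] [ 0.4719 -0.3433  0.3217]
```

View pics/hk3.png

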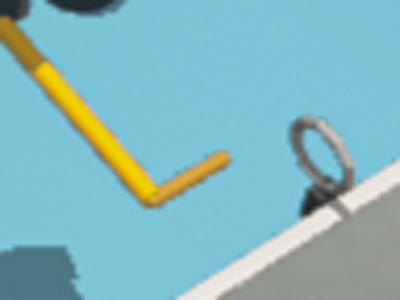

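Hook is level at z≈0.317 and the pin is 26 mm short of the eye in y. Align, then insert along +x.

Call:
{"method": "step_arm", "body": {"deltas": [{"tx":0,"ty":-12,"tz":0,"yaw":0,"fingers":0},{"tx":0,"ty":-12,"tz":0,"yaw":0,"fingers":0},{"tx":0,"ty":0,"tz":0,"yaw":0,"fingers":0},{"tx":8,"ty":0,"tz":0,"yaw":0,"fingers":0},{"tx":8,"ty":0,"tz":0,"yaw":0,"fingers":0},{"tx":0,"ty":0,"tz":0,"yaw":0,"fingers":0},{"tx":0,"ty":0,"tz":0,"yaw":0,"fingers":0}]}}

```text
t: 9.25
tool_pos: [0.463, -0.2105, 0.3091]
tool_rot: [-0.0, 0.726, 0.688, -0.0]
contact_force: [1.2, 0.0, -1.1]
width: 0.24
gripper_force: 108.3
```

```bash
python3 hook.py 4
```

```text
t 9.25 p [ 463.  -210.5  309.1] fingerline deg -3.1 F [ 1.2  0.  -1.1] w 0.24 gf 108.3 j [-0.37  0.09  0.73  1.92 -0.07  1.15  0.33]
top 0
side 342
rod z fit [-0.003  0.318] x fit [0.061 0.473] mean [ 0.4531 -0.3186  0.3186]
pin mean [ 0.4642 -0.3757  0.3177] [ 0.4468 -0.3799  0.3141] [ 0.4899 -0.3681  0.322 ]
```

View pics/hk4.png

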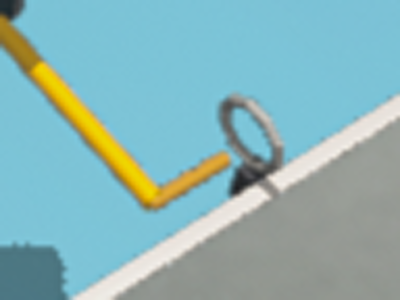

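```bash
python3 - <<'E'
from h import *
T=bot.get_obs()['tool_pos'];n='side'
u0,v0=proj(n,T+[0.02,-.16,.007]).astype(int)
f=lambda a,b:(u0-48+a/4.1667,v0-36+b/4.1667)
c=viewer.calibration(n);K=np.array(c['intrinsics']);R=np.array(c['R']);cam=-R.T@c['t']
nn=np.array([.9986,-.054,0])
def ray(a,b,x0):
    r=R.T@np.linalg.inv(K)@np.array([*f(a,b),1]);p0=np.array([x0,-.375,.317]);return cam+r*((p0-cam)@nn/(r@nn))
print('ring',ray(250,132,.5045),'top/bottom',ray(236,98,.5045),ray(266,168,.5045))
tipx=T[0]-.0087+.039
print('tip',ray(225,159,tipx),'mid',ray(192,180,tipx-.018),tipx)
E
```

```text
ring [ 0.5044339  -0.37622242  0.31767253] top/bottom [ 0.50503173 -0.36516697  0.32804351] [ 0.50377275 -0.38844867  0.30734137]
tip [ 0.49287823 -0.37597893  0.30793635] mid [ 0.4749207  -0.37519347  0.30787805] 0.492931163933299
```

Depth puts the pin 2 mm low and the pixel ray 9 mm low. I'll raise 5 mm, which both estimates allow, and insert gently.

Call:
{"method": "step_arm", "body": {"deltas": [{"tx":0,"ty":-1,"tz":5,"yaw":0,"fingers":0},{"tx":6,"ty":0,"tz":0,"yaw":0,"fingers":0},{"tx":8,"ty":0,"tz":0,"yaw":0,"fingers":0},{"tx":0,"ty":0,"tz":0,"yaw":0,"fingers":0},{"tx":0,"ty":0,"tz":0,"yaw":0,"fingers":0}]}}

```text
t: 9.85
tool_pos: [0.4769, -0.2119, 0.314]
tool_rot: [-0.0, 0.726, 0.688, -0.0]
contact_force: [-0.3, -0.6, -1.3]
width: 0.236
gripper_force: 108.3
```

```bash
python3 hook.py 5
```

```text
t 9.85 p [ 476.9 -211.9  314. ] fingerline deg -3.1 F [-0.3 -0.6 -1.3] w 0.236 gf 108.3 j [-0.36  0.12  0.73  1.89 -0.09  1.17  0.34]
top 0
side 342
rod z fit [-0.001  0.323] x fit [0.061 0.486] mean [ 0.4668 -0.3199  0.3237]
pin mean [ 0.4781 -0.377   0.3226] [ 0.4602 -0.3816  0.3175] [ 0.5023 -0.3698  0.3266]
```

View pics/hk5.png

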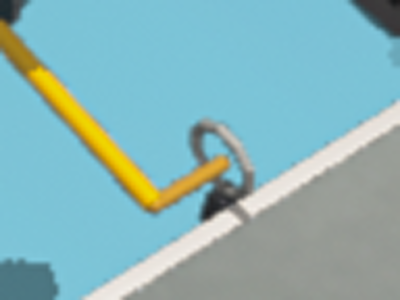

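The tip is inside the ring, centred and with no force. Inserting fully.

Call:
{"method": "step_arm", "body": {"deltas": [{"tx":8,"ty":0,"tz":0,"yaw":0,"fingers":0},{"tx":7,"ty":-1,"tz":0,"yaw":0,"fingers":0},{"tx":0,"ty":0,"tz":0,"yaw":0,"fingers":0},{"tx":0,"ty":0,"tz":0,"yaw":0,"fingers":0}]}}

```text
t: 10.35
tool_pos: [0.4918, -0.213, 0.3141]
tool_rot: [-0.0, 0.726, 0.688, -0.0]
contact_force: [0.5, -0.2, -0.7]
width: 0.235
gripper_force: 108.3
```

```bash
python3 hook.py 6
```

```text
t 10.35 p [ 491.8 -213.   314.1] fingerline deg -3.1 F [ 0.5 -0.2 -0.7] w 0.235 gf 108.3 j [-0.35  0.15  0.73  1.86 -0.11  1.17  0.36]
top 0
side 331
rod z fit [0.002 0.324] x fit [0.06  0.501] mean [ 0.4819 -0.3207  0.3236]
pin mean [ 0.4901 -0.3776  0.3226] [ 0.4754 -0.3827  0.3184] [ 0.5177 -0.3713  0.3256]
```

View pics/hk6.png

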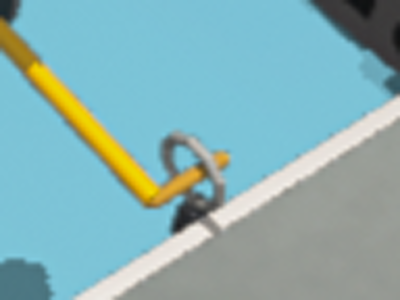

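```bash
python3 - <<'E'
import numpy as np
th=np.linspace(0,1.57,25)
o=.167*np.sin(th)+.02*np.cos(th);z=.15+.167*np.cos(th)-.02*np.sin(th)
to=.167*np.cos(th)-.02*np.sin(th);tz=-.167*np.sin(th)-.02*np.cos(th);n=np.hypot(to,tz)
L=11*np.minimum(1,th/.13)
P=np.c_[o*1000+L*to/n,z*1000+L*tz/n]; P[0]=[18.5,320]
d=np.diff(P,axis=0)
print(np.c_[d[:,0]*.054,d[:,0]*.9986,d[:,1]].round(0).astype(int).tolist(),P[-1]-P[0],d.sum(0))
E
```

```text
[[1, 18, -6], [1, 16, -4], [1, 10, -4], [1, 10, -4], [1, 10, -5], [1, 9, -6], [0, 9, -6], [0, 9, -7], [0, 8, -7], [0, 8, -8], [0, 7, -8], [0, 7, -9], [0, 6, -9], [0, 5, -10], [0, 5, -10], [0, 4, -10], [0, 3, -11], [0, 3, -11], [0, 2, -11], [0, 1, -11], [0, 0, -11], [0, 0, -11], [0, -1, -11], [0, -2, -11]] [ 147.21655295 -200.78999963] [ 147.21655295 -200.78999963]
```

Call:
{"method": "step_arm", "body": {"deltas": [{"tx":1,"ty":18,"tz":-6,"yaw":0,"fingers":0},{"tx":1,"ty":16,"tz":-4,"yaw":0,"fingers":0},{"tx":1,"ty":10,"tz":-4,"yaw":0,"fingers":0},{"tx":1,"ty":10,"tz":-4,"yaw":0,"fingers":0},{"tx":1,"ty":10,"tz":-5,"yaw":0,"fingers":0},{"tx":1,"ty":9,"tz":-6,"yaw":0,"fingers":0},{"tx":0,"ty":9,"tz":-6,"yaw":0,"fingers":0},{"tx":0,"ty":9,"tz":-7,"yaw":0,"fingers":0},{"tx":0,"ty":8,"tz":-7,"yaw":0,"fingers":0}]}}

```text
t: 11.35
tool_pos: [0.4978, -0.1131, 0.2647]
tool_rot: [0.0, 0.726, 0.688, 0.0]
contact_force: [1.2, -0.7, -1.3]
width: 0.238
gripper_force: 108.4
```

```bash
python3 hook.py 7
```

```text
t 11.35 p [ 497.8 -113.1  264.7] fingerline deg -3.1 F [ 1.2 -0.7 -1.3] w 0.238 gf 108.4 j [-0.49  0.14  0.65  1.97 -0.1   1.06  0.16]
top 0
side 250
rod z fit [-0.008  0.272] x fit [0.061 0.502] mean [ 0.4881 -0.2192  0.2735]
pin mean [ 0.4949 -0.2764  0.2732] [ 0.4809 -0.2806  0.2686] [ 0.5168 -0.2689  0.2775]
```

View pics/hk7.png

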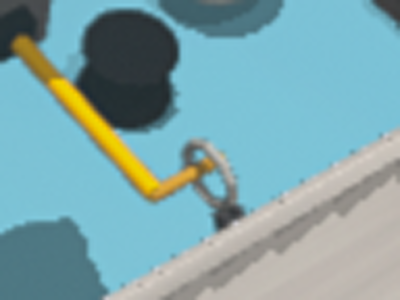

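The flap is following with the pin in the ring. Continuing.

Call:
{"method": "step_arm", "body": {"deltas": [{"tx":0,"ty":8,"tz":-8,"yaw":0,"fingers":0},{"tx":0,"ty":7,"tz":-8,"yaw":0,"fingers":0},{"tx":0,"ty":7,"tz":-9,"yaw":0,"fingers":0},{"tx":0,"ty":6,"tz":-9,"yaw":0,"fingers":0},{"tx":0,"ty":5,"tz":-10,"yaw":0,"fingers":0},{"tx":0,"ty":5,"tz":-10,"yaw":0,"fingers":0},{"tx":0,"ty":4,"tz":-10,"yaw":0,"fingers":0},{"tx":0,"ty":3,"tz":-11,"yaw":0,"fingers":0},{"tx":0,"ty":3,"tz":-11,"yaw":0,"fingers":0},{"tx":0,"ty":2,"tz":-11,"yaw":0,"fingers":0},{"tx":0,"ty":1,"tz":-11,"yaw":0,"fingers":0}]}}

```text
t: 12.55
tool_pos: [0.4977, -0.0627, 0.1563]
tool_rot: [-0.0, 0.726, 0.688, -0.0]
contact_force: [0.1, 1.0, -0.8]
width: 0.239
gripper_force: 108.4
```

Call:
{"method": "step_arm", "body": {"deltas": [{"tx":0,"ty":0,"tz":-11,"yaw":0,"fingers":0},{"tx":0,"ty":0,"tz":-11,"yaw":0,"fingers":0},{"tx":0,"ty":-1,"tz":-11,"yaw":0,"fingers":0},{"tx":0,"ty":-2,"tz":-11,"yaw":0,"fingers":0},{"tx":0,"ty":0,"tz":0,"yaw":0,"fingers":0},{"tx":0,"ty":0,"tz":0,"yaw":0,"fingers":0}]}}

```text
t: 13.15
tool_pos: [0.4977, -0.0661, 0.1132]
tool_rot: [-0.0, 0.726, 0.688, -0.0]
contact_force: [-0.0, 1.9, 0.2]
width: 0.239
gripper_force: 108.6
```

```bash
cat >> hook.py <<'E'
c=viewer.calibration('side')
P=C.reshape(-1,3)
m=(P[:,0]>.37)&(P[:,0]<.64)&(P[:,1]<-.255)&(P[:,1]>-.38)&(P[:,2]>.1)&(P[:,2]<.3)
Q=P[m];print('flap plane y-slope',np.polyfit(Q[:,1],Q[:,2],1),len(Q),np.median(Q[:,2]))
E
python3 hook.py 8
```

```text
t 13.15 p [497.7 -66.1 113.2] fingerline deg -3.1 F [-0.   1.9  0.2] w 0.239 gf 108.6 j [-0.45  0.35  0.55  2.13 -0.28  0.73  0.22]
top 29
rod z fit [-0.073  0.112] x fit [0.044 0.498] mean [ 0.4886 -0.2051  0.1267]
pin mean [ 0.4919 -0.2286  0.1256] [ 0.4837 -0.233   0.1217] [ 0.5068 -0.2225  0.1301]
side 187
rod z fit [-0.014  0.121] x fit [0.055 0.498] mean [ 0.4882 -0.1716  0.124 ]
pin mean [ 0.4893 -0.227   0.1238] [ 0.4821 -0.2329  0.1208] [ 0.508  -0.2212  0.1281]
flap plane y-slope [0.00314189 0.15000454] 5520 0.14901555105947945
```

View pics/hk8.png

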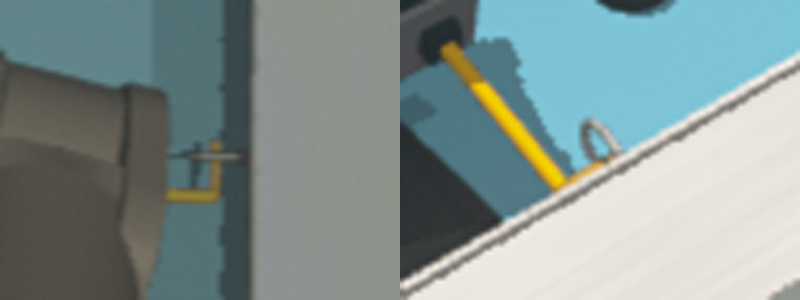

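Flap is level (z=0.149, slope 0.003). Now I'll unhook and take the pole back to the mat.

Call:
{"method": "step_arm", "body": {"deltas": [{"tx":0,"ty":0,"tz":6,"yaw":0,"fingers":0},{"tx":0,"ty":0,"tz":0,"yaw":0,"fingers":0},{"tx":-12,"ty":1,"tz":0,"yaw":0,"fingers":0},{"tx":-14,"ty":1,"tz":0,"yaw":0,"fingers":0},{"tx":-14,"ty":1,"tz":0,"yaw":0,"fingers":0},{"tx":-12,"ty":1,"tz":0,"yaw":0,"fingers":0},{"tx":0,"ty":20,"tz":0,"yaw":0,"fingers":0},{"tx":0,"ty":20,"tz":0,"yaw":0,"fingers":0}]}}

```text
t: 14.05
tool_pos: [0.4446, -0.0216, 0.1195]
tool_rot: [-0.0, 0.726, 0.687, 0.0]
contact_force: [0.2, 0.7, -1.4]
width: 0.238
gripper_force: 108.2
```

```bash
python3 hook.py 9; python3 - <<'E'
from h import *
p=cv2.imread('pics/top9.png');d=np.load('pics/top9.png.npy');C=cloud('top',d)
# mat centre from first picture
im=cv2.imread('pics/t0.png').astype(int);C0=cloud('top',np.load('pics/t0.png.npy'))
m=(im.sum(-1)<190)&(abs(C0[...,2]-.004)<.006)&(C0[...,0]>.34)&(C0[...,0]<.56)&(C0[...,1]>-.25)&(C0[...,1]<.13)
print('mat',cv2.minAreaRect((C0[m][:,:2]*1000).astype(np.float32)),m.sum())
Q=C[(abs(C[...,2]-.15)<.02)&(C[...,1]<-.24)&(C[...,1]>-.39)&(C[...,0]>.34)&(C[...,0]<.66)];print('flap',cv2.minAreaRect((Q[:,:2]*1000).astype(np.float32)),np.polyfit(Q[:,1],Q[:,2],1))
E
```

```text
t 14.05 p [444.6 -21.6 119.5] fingerline deg -3.2 F [ 0.2  0.7 -1.4] w 0.238 gf 108.2 j [-0.59  0.25  0.57  2.24 -0.21  0.7   0.07]
top 45
rod z fit [-0.03   0.127] x fit [0.045 0.444] mean [ 0.4369 -0.1546  0.1312]
pin mean [ 0.4353 -0.1809  0.1322] [ 0.4333 -0.1872  0.1282] [ 0.4394 -0.1753  0.1356]
side 232
rod z fit [0.005 0.129] x fit [0.056 0.443] mean [ 0.4357 -0.1261  0.1286]
pin mean [ 0.4451 -0.1837  0.1279] [ 0.4295 -0.1878  0.1228] [ 0.4693 -0.1768  0.1314]
flap plane y-slope [0.00516193 0.15061433] 5540 0.14899603438641262
mat ((437.814697265625, -48.65321350097656), (107.4650650024414, 296.3472595214844), 5.038661956787109) 2529
flap ((504.8851013183594, -316.6927490234375), (148.5438690185547, 294.44793701171875), 89.47599029541016) [0.01055127 0.15452411]
```

Call:
{"method": "step_arm", "body": {"deltas": [{"tx":-5,"ty":18,"tz":0,"yaw":0.05,"fingers":0},{"tx":-5,"ty":18,"tz":-10,"yaw":0.05,"fingers":0},{"tx":-4,"ty":0,"tz":-20,"yaw":0.05,"fingers":0},{"tx":0,"ty":0,"tz":-20,"yaw":0,"fingers":0},{"tx":0,"ty":0,"tz":-20,"yaw":0,"fingers":0},{"tx":0,"ty":0,"tz":-10,"yaw":0,"fingers":0},{"tx":0,"ty":0,"tz":-8,"yaw":0,"fingers":0},{"tx":0,"ty":0,"tz":-3,"yaw":0,"fingers":0},{"tx":0,"ty":0,"tz":0,"yaw":0,"fingers":0},{"tx":0,"ty":0,"tz":0,"yaw":0,"fingers":0}]}}

```text
t: 15.15
tool_pos: [0.4321, 0.0141, 0.0287]
tool_rot: [0.0, 0.672, 0.74, 0.0]
contact_force: [-0.0, 0.1, -1.9]
width: 0.238
gripper_force: 108.2
```

```bash
python3 o.py
```

```text
t 15.15 p [432.1  14.1  28.7] fingerline deg 5.5 F [-0.   0.1 -1.9] w 0.238 gf 108.2 j [-0.52  0.41  0.4   2.32 -0.35  0.47  0.26]
```

Not yet in contact. Lower 3 mm more, release and rise.

Call:
{"method": "step_arm", "body": {"deltas": [{"tx":0,"ty":0,"tz":-3,"yaw":0,"fingers":0},{"tx":0,"ty":0,"tz":0,"yaw":0,"fingers":0},{"tx":0,"ty":0,"tz":0,"yaw":0,"fingers":1},{"tx":0,"ty":0,"tz":0,"yaw":0,"fingers":1},{"tx":0,"ty":0,"tz":0,"yaw":0,"fingers":1},{"tx":0,"ty":0,"tz":0,"yaw":0,"fingers":1},{"tx":0,"ty":0,"tz":20,"yaw":0,"fingers":1},{"tx":0,"ty":0,"tz":30,"yaw":0,"fingers":1},{"tx":0,"ty":0,"tz":40,"yaw":0,"fingers":1},{"tx":0,"ty":0,"tz":40,"yaw":0,"fingers":1},{"tx":0,"ty":0,"tz":40,"yaw":0,"fingers":1},{"tx":10,"ty":20,"tz":30,"yaw":0,"fingers":1}]}}

```text
t: 16.35
tool_pos: [0.4413, 0.0323, 0.2277]
tool_rot: [0.0, 0.674, 0.739, 0.001]
contact_force: [0.8, 0.2, -0.2]
width: 0.999
gripper_force: 0.0
```

```bash
python3 o.py
```

```text
t 16.35 p [441.3  32.3 227.7] fingerline deg 5.3 F [ 0.8  0.2 -0.2] w 0.999 gf 0.0 j [-0.77  0.04  0.57  2.15 -0.03  0.96 -0.09]
```

Call:
{"method": "step_arm", "body": {"deltas": [{"tx":30,"ty":17,"tz":0,"yaw":-0.025,"fingers":1},{"tx":30,"ty":18,"tz":0,"yaw":-0.025,"fingers":1},{"tx":30,"ty":18,"tz":0,"yaw":0,"fingers":1},{"tx":30,"ty":18,"tz":-10,"yaw":0,"fingers":1},{"tx":30,"ty":18,"tz":-10,"yaw":0,"fingers":1},{"tx":30,"ty":17,"tz":0,"yaw":0,"fingers":1},{"tx":0,"ty":0,"tz":0,"yaw":0,"fingers":1},{"tx":0,"ty":0,"tz":0,"yaw":0,"fingers":1}]}}

```text
t: 17.15
tool_pos: [0.6217, 0.14, 0.2045]
tool_rot: [-0.0, 0.691, 0.723, -0.001]
contact_force: [-1.1, -0.2, -0.5]
width: 0.999
gripper_force: 0.0
```

```bash
python3 - <<'E'
import o
from h import *
p,d=cap('top','t10.png');s,e=cap('side','s10.png')
r=lambda im,u,v,w,h:cv2.resize(im[v:v+h,u:u+w],(400,300),interpolation=cv2.INTER_CUBIC)
u,v=proj('side',[.62,.138,.1]).astype(int)
cv2.imwrite('pics/c10.png',np.hstack([r(p,300,250,132,99),r(s,u-66,v-60,132,99)]))
C=cloud('side',e);P=C.reshape(-1,3)
for z0,z1 in((.1,.12),):
    m=((C[...,2]>z0)&(C[...,2]<z1)&(abs(C[...,0]-.635)<.08)&(abs(C[...,1]-.15)<.08)).astype(np.uint8)
    k,l,st,ce=cv2.connectedComponentsWithStats(m)
    for i in range(1,k):
        if st[i,4]>20: P=C[l==i];print(st[i,4],P.mean(0).round(3),((P.min(0)+P.max(0))/2).round(3))
E
```

```text
t 17.15 p [621.7 140.  204.5] fingerline deg 2.6 F [-1.1 -0.2 -0.5] w 0.999 gf 0.0 j [-0.72  0.44  0.53  1.75 -0.25  1.02 -0.05]
180 [0.662 0.183 0.108] [0.663 0.185 0.107]
189 [0.619 0.136 0.108] [0.62  0.138 0.107]
```

View pics/c10.png

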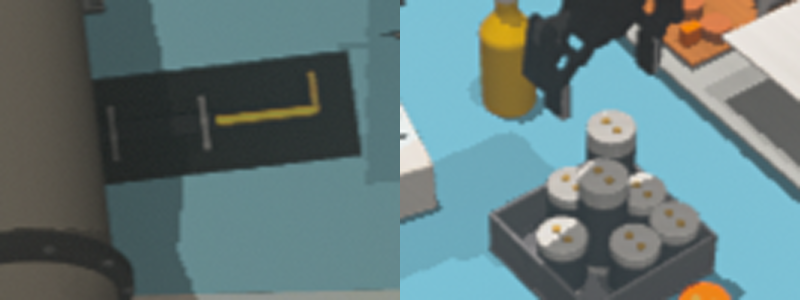

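The pole lies on the mat, and the middle tall can at (0.621,0.138) is under the gripper. Descend and grip.

Call:
{"method": "step_arm", "body": {"deltas": [{"tx":0,"ty":-2,"tz":-30,"yaw":0,"fingers":1},{"tx":0,"ty":0,"tz":-30,"yaw":0,"fingers":1},{"tx":0,"ty":0,"tz":-30,"yaw":0,"fingers":1},{"tx":0,"ty":0,"tz":-20,"yaw":0,"fingers":1},{"tx":0,"ty":0,"tz":-10,"yaw":0,"fingers":1},{"tx":0,"ty":0,"tz":0,"yaw":0,"fingers":0},{"tx":0,"ty":0,"tz":0,"yaw":0,"fingers":0},{"tx":0,"ty":0,"tz":0,"yaw":0,"fingers":0},{"tx":0,"ty":0,"tz":0,"yaw":0,"fingers":0},{"tx":0,"ty":0,"tz":0,"yaw":0,"fingers":0}], "grip_force": 50}}

```text
t: 18.25
tool_pos: [0.6225, 0.1383, 0.0869]
tool_rot: [0.0, 0.691, 0.723, 0.001]
contact_force: [-1.2, -0.3, 6.4]
width: 0.513
gripper_force: 50.1
```

```bash
python3 o.py
```

```text
t 18.25 p [622.5 138.3  86.9] fingerline deg 2.6 F [-1.2 -0.3  6.4] w 0.513 gf 50.1 j [-0.66  0.58  0.46  1.84 -0.34  0.8   0.02]
```

Call:
{"method": "step_arm", "body": {"deltas": [{"tx":0,"ty":0,"tz":15,"yaw":0,"fingers":0},{"tx":0,"ty":0,"tz":25,"yaw":0,"fingers":0},{"tx":0,"ty":0,"tz":30,"yaw":0,"fingers":0},{"tx":0,"ty":0,"tz":30,"yaw":0,"fingers":0},{"tx":0,"ty":0,"tz":30,"yaw":0,"fingers":0},{"tx":0,"ty":0,"tz":30,"yaw":0,"fingers":0},{"tx":0,"ty":0,"tz":30,"yaw":0,"fingers":0},{"tx":0,"ty":0,"tz":30,"yaw":0,"fingers":0},{"tx":0,"ty":0,"tz":0,"yaw":0,"fingers":0}]}}

```text
t: 19.15
tool_pos: [0.6232, 0.1378, 0.311]
tool_rot: [0.001, 0.691, 0.723, 0.003]
contact_force: [0.0, -1.0, -1.0]
width: 0.513
gripper_force: 59.4
```

Call:
{"method": "step_arm", "body": {"deltas": [{"tx":-5,"ty":-20,"tz":0,"yaw":-0.01,"fingers":0},{"tx":-5,"ty":-30,"tz":0,"yaw":-0.01,"fingers":0},{"tx":-5,"ty":-33,"tz":0,"yaw":-0.01,"fingers":0},{"tx":-5,"ty":-33,"tz":0,"yaw":-0.01,"fingers":0},{"tx":-5,"ty":-33,"tz":0,"yaw":-0.01,"fingers":0},{"tx":-5,"ty":-33,"tz":0,"yaw":-0.01,"fingers":0},{"tx":-5,"ty":-33,"tz":0,"yaw":-0.01,"fingers":0},{"tx":-5,"ty":-33,"tz":0,"yaw":-0.01,"fingers":0},{"tx":-5,"ty":-33,"tz":0,"yaw":-0.01,"fingers":0},{"tx":-5,"ty":-33,"tz":0,"yaw":-0.01,"fingers":0},{"tx":-5,"ty":-33,"tz":0,"yaw":0,"fingers":0},{"tx":0,"ty":-33,"tz":0,"yaw":0,"fingers":0}]}}

```text
t: 20.35
tool_pos: [0.565, -0.2438, 0.3056]
tool_rot: [-0.0, 0.726, 0.687, 0.0]
contact_force: [0.5, 0.1, -1.6]
width: 0.515
gripper_force: 59.3
```

Call:
{"method": "step_arm", "body": {"deltas": [{"tx":0,"ty":0,"tz":0,"yaw":0,"fingers":0},{"tx":0,"ty":0,"tz":0,"yaw":0,"fingers":0},{"tx":0,"ty":0,"tz":0,"yaw":0,"fingers":0}]}}

```text
t: 20.65
tool_pos: [0.5664, -0.2413, 0.3052]
tool_rot: [-0.0, 0.726, 0.688, 0.0]
contact_force: [-0.2, 0.5, -0.4]
width: 0.511
gripper_force: 59.3
```

```bash
cat > look.py <<'E'
import o,sys
from h import *
k=sys.argv[1];T=o.o['tool_pos']
p,d=cap('top',f't{k}.png');s,e=cap('side',f's{k}.png')
cv2.imwrite(f'pics/c{k}.png',np.hstack([cv2.resize(s,(480,360)),cv2.resize(p[180:340,300:460+0],(320,360))]))
for n,D in(('top',d),('side',e)):
    C=cloud(n,D)
    for z0,z1 in((.1,.12),(.245,.265),(.33,.36)):
        m=((C[...,2]>z0)&(C[...,2]<z1)&(C[...,0]>.38)&(C[...,0]<.72)&(C[...,1]>-.37)&(C[...,1]<.25)).astype(np.uint8)
        k,l,st,ce=cv2.connectedComponentsWithStats(m)
        for i in range(1,k):
            if 60<st[i,4]<600: P=C[l==i];print(n,z0,st[i,4],((P.min(0)+P.max(0))/2).round(3),np.ptp(P,axis=0).round(3))
    Q=C[(abs(C[...,2]-.15)<.01)&(C[...,1]<-.26)&(C[...,1]>-.38)&(C[...,0]>.38)&(C[...,0]<.63)]
    if len(Q)>100: print(n,'flap',len(Q),np.polyfit(Q[:,1],Q[:,2],1))
E
python3 look.py 11
```

```text
t 20.65 p [ 566.4 -241.3  305.2] fingerline deg -3.1 F [-0.2  0.5 -0.4] w 0.511 gf 59.3 j [-0.26  0.34  0.72  1.7  -0.24  1.19  0.47]
top 0.1 177 [0.665 0.185 0.108] [0.042 0.042 0.016]
top flap 221 [0.03833554 0.16072944]
side 0.1 179 [0.664 0.185 0.108] [0.046 0.045 0.015]
side 0.245 150 [ 0.558 -0.244  0.255] [0.035 0.039 0.02 ]
side 0.33 148 [ 0.602 -0.244  0.345] [0.039 0.026 0.03 ]
side 0.33 163 [ 0.529 -0.239  0.345] [0.044 0.027 0.03 ]
side flap 4709 [-9.07823656e-05  1.48922690e-01]
```

View pics/c11.png

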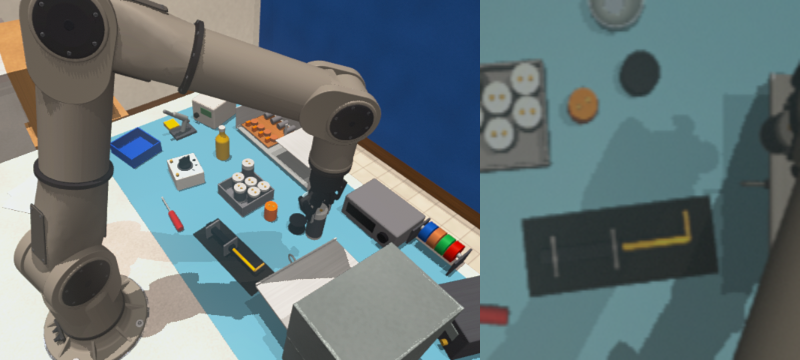

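The can is held upright over the approach. Move over the flap and lower.

Call:
{"method": "step_arm", "body": {"deltas": [{"tx":0,"ty":-30,"tz":0,"yaw":0,"fingers":0},{"tx":0,"ty":-31,"tz":0,"yaw":0,"fingers":0},{"tx":0,"ty":0,"tz":-20,"yaw":0,"fingers":0},{"tx":0,"ty":0,"tz":-20,"yaw":0,"fingers":0},{"tx":0,"ty":0,"tz":-15,"yaw":0,"fingers":0},{"tx":0,"ty":0,"tz":-10,"yaw":0,"fingers":0},{"tx":0,"ty":0,"tz":-4,"yaw":0,"fingers":0},{"tx":0,"ty":0,"tz":0,"yaw":0,"fingers":0}]}}

```text
t: 21.55
tool_pos: [0.5669, -0.3026, 0.2362]
tool_rot: [-0.0, 0.726, 0.688, -0.0]
contact_force: [-0.5, 0.1, -1.6]
width: 0.514
gripper_force: 59.3
```

```bash
python3 look.py 12
```

```text
t 21.55 p [ 566.9 -302.6  236.2] fingerline deg -3.1 F [-0.5  0.1 -1.6] w 0.514 gf 59.3 j [-0.12  0.45  0.69  1.72 -0.32  1.09  0.62]
top 0.1 180 [0.665 0.185 0.109] [0.041 0.042 0.016]
top 0.245 123 [ 0.571 -0.288  0.255] [0.064 0.02  0.019]
top flap 1176 [0.00378054 0.15202514]
side 0.1 179 [0.663 0.184 0.107] [0.045 0.049 0.012]
side 0.245 294 [ 0.561 -0.311  0.255] [0.064 0.028 0.02 ]
side 0.33 266 [ 0.534 -0.31   0.345] [0.052 0.057 0.03 ]
side flap 4054 [-0.00070373  0.14885074]
```

Call:
{"method": "step_arm", "body": {"deltas": [{"tx":0,"ty":0,"tz":-2,"yaw":0,"fingers":0},{"tx":0,"ty":0,"tz":-2,"yaw":0,"fingers":0},{"tx":0,"ty":0,"tz":0,"yaw":0,"fingers":0},{"tx":0,"ty":0,"tz":0,"yaw":0,"fingers":0}]}}

```text
t: 22.05
tool_pos: [0.5668, -0.3029, 0.2324]
tool_rot: [-0.0, 0.726, 0.688, 0.0]
contact_force: [-0.3, 1.3, -0.6]
width: 0.509
gripper_force: 59.4
```

```bash
python3 o.py
```

```text
t 22.05 p [ 566.8 -302.9  232.4] fingerline deg -3.1 F [-0.3  1.3 -0.6] w 0.509 gf 59.4 j [-0.12  0.45  0.69  1.72 -0.32  1.08  0.62]
```

Call:
{"method": "step_arm", "body": {"deltas": [{"tx":0,"ty":0,"tz":-1.5,"yaw":0,"fingers":0},{"tx":0,"ty":0,"tz":0,"yaw":0,"fingers":0},{"tx":0,"ty":0,"tz":0,"yaw":0,"fingers":0.6},{"tx":0,"ty":0,"tz":0,"yaw":0,"fingers":0.75},{"tx":0,"ty":0,"tz":0,"yaw":0,"fingers":0.8},{"tx":0,"ty":0,"tz":0,"yaw":0,"fingers":0.8},{"tx":0,"ty":0,"tz":15,"yaw":0,"fingers":0.8},{"tx":0,"ty":0,"tz":25,"yaw":0,"fingers":0.8},{"tx":0,"ty":0,"tz":30,"yaw":0,"fingers":0.8},{"tx":0,"ty":30,"tz":0,"yaw":0,"fingers":1},{"tx":5,"ty":34,"tz":0,"yaw":0,"fingers":1},{"tx":5,"ty":34,"tz":0,"yaw":0,"fingers":1}]}}

```text
t: 23.25
tool_pos: [0.5768, -0.2042, 0.3022]
tool_rot: [0.0, 0.726, 0.687, 0.0]
contact_force: [1.0, 0.1, 0.5]
width: 0.996
gripper_force: 0.0
```

```bash
python3 look.py 13
```

```text
t 23.25 p [ 576.8 -204.2  302.2] fingerline deg -3.2 F [1.  0.1 0.5] w 0.996 gf 0.0 j [-0.32  0.33  0.71  1.71 -0.23  1.18  0.4 ]
top 0.1 179 [0.665 0.185 0.109] [0.042 0.042 0.017]
side 0.1 179 [0.664 0.185 0.107] [0.045 0.047 0.015]
side 0.245 408 [ 0.566 -0.303  0.252] [0.045 0.045 0.013]
side 0.33 159 [ 0.634 -0.202  0.345] [0.034 0.026 0.03 ]
side 0.33 158 [ 0.52  -0.195  0.345] [0.038 0.028 0.03 ]
side flap 4055 [-0.00279878  0.14822692]
```

First can stands at (0.566,-0.303). Next is the corner can at (0.6645,0.185).

Call:
{"method": "step_arm", "body": {"deltas": [{"tx":8,"ty":33,"tz":0,"yaw":0.01,"fingers":1},{"tx":8,"ty":33,"tz":0,"yaw":0.01,"fingers":1},{"tx":8,"ty":33,"tz":0,"yaw":0.01,"fingers":1},{"tx":8,"ty":33,"tz":0,"yaw":0.01,"fingers":1},{"tx":8,"ty":33,"tz":0,"yaw":0.01,"fingers":1},{"tx":8,"ty":33,"tz":0,"yaw":0.01,"fingers":1},{"tx":8,"ty":33,"tz":0,"yaw":0.01,"fingers":1},{"tx":8,"ty":33,"tz":0,"yaw":0.01,"fingers":1},{"tx":8,"ty":33,"tz":-20,"yaw":0.01,"fingers":1},{"tx":8,"ty":33,"tz":-20,"yaw":0.01,"fingers":1},{"tx":8,"ty":33,"tz":-20,"yaw":0,"fingers":1},{"tx":0,"ty":26,"tz":-20,"yaw":0,"fingers":1}]}}

```text
t: 24.55
tool_pos: [0.6655, 0.186, 0.2206]
tool_rot: [0.0, 0.69, 0.723, 0.0]
contact_force: [0.2, 0.1, 0.1]
width: 1.001
gripper_force: 0.0
```

Call:
{"method": "step_arm", "body": {"deltas": [{"tx":0,"ty":0,"tz":-10,"yaw":0,"fingers":1},{"tx":0,"ty":0,"tz":0,"yaw":0,"fingers":1}]}}

```text
t: 24.75
tool_pos: [0.6639, 0.1841, 0.2094]
tool_rot: [-0.0, 0.69, 0.723, -0.001]
contact_force: [-0.1, -0.7, 0.3]
width: 1.002
gripper_force: 0.0
```

```bash
python3 o.py
```

```text
t 24.75 p [663.9 184.1 209.4] fingerline deg 2.7 F [-0.1 -0.7  0.3] w 1.002 gf 0.0 j [-0.74  0.53  0.54  1.62 -0.3   1.08 -0.07]
```

Call:
{"method": "step_arm", "body": {"deltas": [{"tx":0,"ty":0,"tz":-30,"yaw":0,"fingers":1},{"tx":0,"ty":0,"tz":-30,"yaw":0,"fingers":1},{"tx":0,"ty":0,"tz":-30,"yaw":0,"fingers":1},{"tx":0,"ty":0,"tz":-22,"yaw":0,"fingers":1},{"tx":0,"ty":0,"tz":-10,"yaw":0,"fingers":1},{"tx":0,"ty":0,"tz":0,"yaw":0,"fingers":0},{"tx":0,"ty":0,"tz":0,"yaw":0,"fingers":0},{"tx":0,"ty":0,"tz":0,"yaw":0,"fingers":0},{"tx":0,"ty":0,"tz":0,"yaw":0,"fingers":0},{"tx":0,"ty":0,"tz":0,"yaw":0,"fingers":0}]}}

```text
t: 25.75
tool_pos: [0.6657, 0.1842, 0.0907]
tool_rot: [0.0, 0.691, 0.723, 0.001]
contact_force: [-1.9, -1.6, 6.5]
width: 0.511
gripper_force: 50.0
```

```bash
python3 o.py
```

```text
t 25.75 p [665.7 184.2  90.7] fingerline deg 2.6 F [-1.9 -1.6  6.5] w 0.511 gf 50.0 j [-0.7   0.65  0.48  1.7  -0.37  0.87 -0.01]
```

Call:
{"method": "step_arm", "body": {"deltas": [{"tx":0,"ty":0,"tz":15,"yaw":0,"fingers":0},{"tx":0,"ty":0,"tz":25,"yaw":0,"fingers":0},{"tx":0,"ty":0,"tz":30,"yaw":0,"fingers":0},{"tx":0,"ty":0,"tz":30,"yaw":0,"fingers":0},{"tx":0,"ty":0,"tz":30,"yaw":0,"fingers":0},{"tx":0,"ty":0,"tz":30,"yaw":0,"fingers":0},{"tx":0,"ty":0,"tz":30,"yaw":0,"fingers":0},{"tx":0,"ty":0,"tz":28,"yaw":0,"fingers":0},{"tx":-12,"ty":-25,"tz":0,"yaw":-0.01,"fingers":0},{"tx":-15,"ty":-30,"tz":0,"yaw":-0.01,"fingers":0},{"tx":-15,"ty":-30,"tz":0,"yaw":-0.01,"fingers":0},{"tx":-15,"ty":-30,"tz":0,"yaw":-0.01,"fingers":0}]}}

```text
t: 26.95
tool_pos: [0.6069, 0.0677, 0.3083]
tool_rot: [0.0, 0.705, 0.709, 0.001]
contact_force: [0.2, 0.2, -2.7]
width: 0.513
gripper_force: 52.2
```

Call:
{"method": "step_arm", "body": {"deltas": [{"tx":-15,"ty":-30,"tz":0,"yaw":-0.01,"fingers":0},{"tx":-15,"ty":-30,"tz":0,"yaw":-0.01,"fingers":0},{"tx":-15,"ty":-30,"tz":0,"yaw":-0.01,"fingers":0},{"tx":-15,"ty":-30,"tz":0,"yaw":-0.01,"fingers":0},{"tx":-15,"ty":-30,"tz":0,"yaw":-0.01,"fingers":0},{"tx":-15,"ty":-30,"tz":0,"yaw":-0.01,"fingers":0},{"tx":-15,"ty":-30,"tz":0,"yaw":0,"fingers":0},{"tx":-15,"ty":-30,"tz":0,"yaw":0,"fingers":0},{"tx":-15,"ty":-30,"tz":0,"yaw":0,"fingers":0},{"tx":0,"ty":0,"tz":0,"yaw":0,"fingers":0}]}}

```text
t: 27.95
tool_pos: [0.4702, -0.2053, 0.3083]
tool_rot: [0.0, 0.728, 0.685, 0.001]
contact_force: [-0.1, 1.3, -1.5]
width: 0.515
gripper_force: 52.1
```

```bash
python3 look.py 14
```

```text
t 27.95 p [ 470.2 -205.3  308.3] fingerline deg -3.5 F [-0.1  1.3 -1.5] w 0.515 gf 52.1 j [-0.45  0.11  0.81  1.92 -0.09  1.15  0.33]
top 0.245 76 [ 0.576 -0.301  0.254] [0.025 0.042 0.016]
top flap 687 [-0.0024285   0.15019696]
side 0.245 139 [ 0.466 -0.206  0.255] [0.038 0.038 0.019]
side 0.245 408 [ 0.565 -0.303  0.251] [0.046 0.044 0.013]
side 0.33 174 [ 0.507 -0.205  0.345] [0.036 0.027 0.029]
side 0.33 176 [ 0.43  -0.201  0.345] [0.035 0.027 0.03 ]
side flap 4045 [-0.00107115  0.1487788 ]
```

Call:
{"method": "step_arm", "body": {"deltas": [{"tx":-9,"ty":-30,"tz":0,"yaw":0,"fingers":0},{"tx":-8,"ty":-30,"tz":0,"yaw":0,"fingers":0},{"tx":-8,"ty":-31,"tz":0,"yaw":0,"fingers":0},{"tx":0,"ty":0,"tz":0,"yaw":0,"fingers":0},{"tx":0,"ty":0,"tz":-20,"yaw":0,"fingers":0},{"tx":0,"ty":0,"tz":-20,"yaw":0,"fingers":0},{"tx":0,"ty":0,"tz":-15,"yaw":0,"fingers":0},{"tx":0,"ty":0,"tz":-10,"yaw":0,"fingers":0},{"tx":0,"ty":0,"tz":-5,"yaw":0,"fingers":0},{"tx":0,"ty":0,"tz":-2,"yaw":0,"fingers":0},{"tx":0,"ty":0,"tz":0,"yaw":0,"fingers":0},{"tx":0,"ty":0,"tz":0,"yaw":0,"fingers":0}]}}

```text
t: 29.25
tool_pos: [0.4482, -0.2917, 0.2356]
tool_rot: [0.0, 0.726, 0.688, 0.0]
contact_force: [-1.4, 3.2, 6.2]
width: 0.511
gripper_force: 52.4
```

```bash
python3 o.py
```

```text
t 29.25 p [ 448.2 -291.7  235.6] fingerline deg -3.1 F [-1.4  3.2  6.2] w 0.511 gf 52.4 j [-0.24  0.26  0.84  1.96 -0.23  1.01  0.65]
```

Contact with the flap (Fz 6 N). Release, rise and retreat.

Call:
{"method": "step_arm", "body": {"deltas": [{"tx":0,"ty":0,"tz":0,"yaw":0,"fingers":0.6},{"tx":0,"ty":0,"tz":0,"yaw":0,"fingers":0.75},{"tx":0,"ty":0,"tz":0,"yaw":0,"fingers":0.8},{"tx":0,"ty":0,"tz":0,"yaw":0,"fingers":0.8},{"tx":0,"ty":0,"tz":15,"yaw":0,"fingers":0.8},{"tx":0,"ty":0,"tz":25,"yaw":0,"fingers":0.8},{"tx":0,"ty":0,"tz":30,"yaw":0,"fingers":0.8},{"tx":0,"ty":30,"tz":10,"yaw":0,"fingers":1},{"tx":10,"ty":34,"tz":0,"yaw":0,"fingers":1},{"tx":15,"ty":34,"tz":0,"yaw":0,"fingers":1},{"tx":20,"ty":34,"tz":0,"yaw":0,"fingers":1},{"tx":20,"ty":34,"tz":0,"yaw":0,"fingers":1}]}}

```text
t: 30.45
tool_pos: [0.5134, -0.1246, 0.3162]
tool_rot: [0.0, 0.726, 0.688, 0.001]
contact_force: [1.4, -1.5, -0.1]
width: 1.003
gripper_force: 0.0
```

Call:
{"method": "step_arm", "body": {"deltas": [{"tx":25,"ty":30,"tz":0,"yaw":0,"fingers":1},{"tx":25,"ty":34,"tz":0,"yaw":0,"fingers":1},{"tx":25,"ty":34,"tz":0,"yaw":0,"fingers":1},{"tx":25,"ty":34,"tz":0,"yaw":0,"fingers":1},{"tx":0,"ty":34,"tz":0,"yaw":0,"fingers":1},{"tx":0,"ty":34,"tz":0,"yaw":0,"fingers":1},{"tx":0,"ty":34,"tz":0,"yaw":0,"fingers":1},{"tx":0,"ty":34,"tz":0,"yaw":0,"fingers":1},{"tx":0,"ty":20,"tz":0,"yaw":0,"fingers":1},{"tx":0,"ty":0,"tz":0,"yaw":0,"fingers":1},{"tx":0,"ty":0,"tz":0,"yaw":0,"fingers":1}]}}

```text
t: 31.55
tool_pos: [0.6129, 0.1615, 0.3153]
tool_rot: [0.0, 0.726, 0.688, -0.0]
contact_force: [0.4, -0.3, 0.0]
width: 1.004
gripper_force: 0.0
```

```bash
python3 look.py 15; cd pics; python3 -c "
import cv2,numpy as np
s=cv2.imread('s15.png');t=cv2.imread('t15.png')
cv2.imwrite('f.png',np.hstack([cv2.resize(s,(400,300)),cv2.resize(t[180:360,210:630],(400,300))]))"
```

```text
t 31.55 p [612.9 161.5 315.3] fingerline deg -3.1 F [ 0.4 -0.3  0. ] w 1.004 gf 0.0 j [-0.84  0.35  0.63  1.64 -0.21  1.22 -0.22]
top 0.245 246 [ 0.567 -0.303  0.254] [0.043 0.046 0.017]
top 0.245 253 [ 0.448 -0.29   0.254] [0.042 0.045 0.017]
top flap 2980 [-0.00017414  0.15082838]
side 0.245 398 [ 0.565 -0.303  0.251] [0.046 0.044 0.013]
side 0.245 454 [ 0.447 -0.29   0.251] [0.045 0.044 0.013]
side 0.33 91 [0.661 0.158 0.345] [0.018 0.026 0.027]
side 0.33 86 [0.562 0.16  0.345] [0.018 0.02  0.03 ]
side flap 3443 [0.00118658 0.14954784]
```

View pics/f.png

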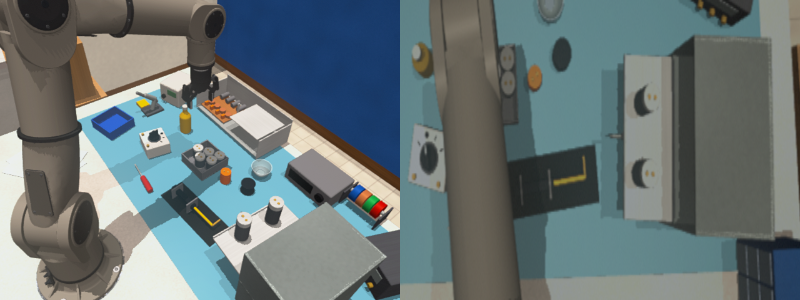

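The picture shows both tall cans standing on the level flap (right half, (650,100) and (647,172)). The pole lies on its mat with its handle at about (535,177), the knob points at the dot, and all five short cans are in the crate. Handing in.

```bash
python3 -c "
from station import workorder
print(workorder.close_job())"
```

```text
the job is handed in; nothing more can be done
None
```

The job is handed in, with no verdict returned: my last check showed the knob at the dot, the flap fully down (swung with the pole), the pole back on its mat, both tall cans standing on the flap, and the short cans still in the crate.

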